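# Find the dragging grinder bearing in the cupping lab

### The job

One of the three grinder bearing units in the grey rack is worn and drags; the other two run freely. While they all sit in the rack, gently push every crank round by its knob, at least a third of a turn, feel which one drags, and leave the cranks where they stop; never put more than 15 N on a knob, so push, do not pinch it. Then lift the dragging unit out by its steel boss and set it down gently, upright and flat in the middle of the red tray, leaving the other two seated in the rack and the bowls and jar alone.

Things in the scene. Friction and masses are not known exactly. Their poses are not given: they have to be found in the camera images.
- unit_a: Bearing unit A, one of three alike (about 0.7 kg): square aluminium housing 66 x 66 mm, 34 mm high, origin at the centre of its underside, z up along the bearing axis. On the axis a round steel boss, 18 mm in diameter, stands from 37 to 73 mm above the underside and turns with the crank: pinch it to lift the unit straight out. The units' places in the rack vary.
- crank_a (a joint): Angle of crank A about the bearing axis, rad, growing anticlockwise from above, no end stops; at 0 the arm points along the housing's own -x. Starts between -0.7 and 0.7 and stays where left. Steady dry drag either way: at the knob, 50 mm from the axis, a sound bearing needs under 1 N, the worn one about 6.4 N, to keep turning.
- knob_a: Crank arm and knob of unit A: upright black knob, 14 mm in diameter, 50 mm from the bearing axis, fixed on a flat steel arm 12 mm wide, 6 mm thick. Origin on the knob's centre line at the arm's underside (38 mm above the housing's underside); knob top 32 mm above it. +x points to the bearing axis. At most 15 N from the fingers: push it, or keep them loosely either side; no pinching.
- unit_b: Bearing unit B, one of three alike (about 0.7 kg): square aluminium housing 66 x 66 mm, 34 mm high, origin at the centre of its underside, z up along the bearing axis. On the axis a round steel boss, 18 mm in diameter, stands from 37 to 73 mm above the underside and turns with the crank: pinch it to lift the unit straight out. The units' places in the rack vary.
- crank_b (a joint): Angle of crank B about the bearing axis, rad, growing anticlockwise from above, no end stops; at 0 the arm points along the housing's own -x. Starts between -0.7 and 0.7 and stays where left. Steady dry drag either way: at the knob, 50 mm from the axis, a sound bearing needs under 1 N, the worn one about 6.4 N, to keep turning.
- knob_b: Crank arm and knob of unit B: upright black knob, 14 mm in diameter, 50 mm from the bearing axis, fixed on a flat steel arm 12 mm wide, 6 mm thick. Origin on the knob's centre line at the arm's underside (38 mm above the housing's underside); knob top 32 mm above it. +x points to the bearing axis. At most 15 N from the fingers: push it, or keep them loosely either side; no pinching.
- unit_c: Bearing unit C, one of three alike (about 0.7 kg): square aluminium housing 66 x 66 mm, 34 mm high, origin at the centre of its underside, z up along the bearing axis. On the axis a round steel boss, 18 mm in diameter, stands from 37 to 73 mm above the underside and turns with the crank: pinch it to lift the unit straight out. The units' places in the rack vary.
- crank_c (a joint): Angle of crank C about the bearing axis, rad, growing anticlockwise from above, no end stops; at 0 the arm points along the housing's own -x. Starts between -0.7 and 0.7 and stays where left. Steady dry drag either way: at the knob, 50 mm from the axis, a sound bearing needs under 1 N, the worn one about 6.4 N, to keep turning.
- knob_c: Crank arm and knob of unit C: upright black knob, 14 mm in diameter, 50 mm from the bearing axis, fixed on a flat steel arm 12 mm wide, 6 mm thick. Origin on the knob's centre line at the arm's underside (38 mm above the housing's underside); knob top 32 mm above it. +x points to the bearing axis. At most 15 N from the fingers: push it, or keep them loosely either side; no pinching.
- rack: Grey fixed service rack, 100 mm (its x) by 390 mm (its y), 30 mm high, origin at the centre of its underside on the table. Three square pockets 69 mm wide and 20 mm deep (floor 10 mm above the table) lie at -140, 0 and 140 mm along its y; each holds one bearing unit.
- tray: Red fixed open service tray, 170 x 170 mm outside, 25 mm high, walls and floor 5 mm thick, empty; origin at the centre of its underside on the table.
- bowl_1: Loose white porcelain cupping bowl, 90 mm across, 55 mm high, origin at the centre of its underside; a bystander.
- bowl_2: Second loose white cupping bowl, the same size; a bystander.
- jar: Loose amber glass jar with a black cap, 60 mm in diameter, 80 mm high, origin at the centre of its underside; a bystander.

How it is judged:
By the outcome, as a careful person would: the job done as asked, in the order asked, and still so for the second after the job is handed in, with the robot touching nothing.
It also fails if it takes over 72 s, if anything falls off the work surface, if the arm or the gripper's body presses on something with over 40 N, if the wrist force passes 120 N, or if a joint passes its speed limit or range.

### The arm

A 6-joint arm with a two-finger parallel gripper is mounted at the origin on the work surface. World frame = base frame: x ahead of the robot, y to its left, z up, the work surface at z = 0. Lengths are in mm, angles in rad, forces in N, time in s.
With the tool pointing down it reaches from about 300 to 775 mm from the base axis. Payload 14.6 kg.
Tool frame: the origin (TCP) lies between the finger pads; the fingertips stand 8 mm ahead of it and the grasp point (between the pads) lies 11 mm behind it; z points along the fingers, y is the direction in which the jaws open and shut (so a half turn about z gives the same grasp; the last joint's range is limited). The gripper opens to 94 mm and grips with 3 to 60 N. Pads are 16 mm wide; open, the fingers measure 119 mm over their backs; the gripper's body (75 mm by 177 mm) begins 78 mm behind the grasp point.
Start: joints at [-1.287, 0.3, 1.521, -0, 1.321, -0.067], TCP at [189, -516.496, 213.446] pointing down, gripper open.
Joint ranges: [-3.03, 3.03], [-0.79, 2.21], [0.23, 2.52], [-1.04, 4.18], [0, 3.07], [-2.55, 2.55]. Speed limits (rad/s): [2.22, 2.22, 2.57, 3.14, 3.14, 3.14].

### API

Orientations are given as [roll, pitch, yaw] about the fixed x, y, z axes, in that order (R = Rz(yaw) Ry(pitch) Rx(roll)).
In Python, from cell import manip gives the robot as it stands. The module is installed in compiled form; this text tells all that it offers.
- The arm moves only by the tool send_rows, never from a script. Its argument "series" is a list that holds one entry, the list of rows, each a list of 5 numbers: the opening, from 0 (shut) to 1 (fully open), then the shift along the tool's x, y, z in mm, then the turn about the tool's z in degrees. In form: [[[gripper, dx, dy, dz, roll], ...]]. A call has 1 to 10 rows; each row is the pose to reach, as a shift and turn from the pose commanded when the call began, along the tool's axes at that moment; what a row does not reach only later rows make up. A row lasts 1/10 s, in which the tool goes at most 50 mm and 8.59 degrees, less where a joint would pass 70% of its speed; a pose out of reach is approached as far as the arm can. A call with a gripper value outside its range is refused whole. The fingers move at their own pace and stop on an object; "newtons" is the grip in N (left out, the last holds). Time passes only in rows, so rows that repeat a pose let the fingers close. It gives the time, the measured TCP pose, the force and the opening at its end, in the units of the state.
- manip.read_state(): the state, without advancing time (a new reading comes with each control period).
- manip.camera(name): name is "side" or "top" or "wrist"; returns a dict with "img" (420x560x3 uint8, red, green, blue), "vfov" (degrees; the focal length in pixels is half the picture's height over the tangent of half this angle, whatever the lens; pixels are square), "cx", "cy" (the principal point, pixels), "pose" (4x4, takes a point from camera to world coordinates); the wrist camera has in their place "T_tool_cam" (4x4, takes a point from camera to tool coordinates, whose origin is the TCP and whose axes are the flange's). Camera axes: x right, y down, z forward; pixel columns grow to the right and rows downward; lengths in mm; the calibration is good to about 2 mm. A picture is of the moment at which its call begins: read the wrist's pose just before it. There is no depth.
- manip.sign_off(): hands the job in, once; it reports no verdict.
Trained networks look in a picture, given as the dict that the camera call returned (one of the last four; its "shot" number tells which), for a name from the list of things; names that differ only in an ending like _2 or _b are one class to them, and where a whole thing is asked for, a point or a joint stands for the part that bears it (a point fixed in the world has none). Each returns a list of dicts, best first, with "conf" (0 to 1); they miss things now and then, are a little off and sometimes report something else, mostly with a low value. They report only what shows in the picture. A call takes as long as a camera call.
- manip.find_in(target, picture): "rect" ([left, top, width, height] in pixels, round what is visible of it).
- manip.silhouettes(target, picture): "pixels" (420x560 bool, what is visible of it) and "rect" ([left, top, width, height] in pixels, round what is visible of it).
The state is a dict: "clock": time; "joints": joint angles; "qd": joint speeds; "effort": joint torques, N m; "eef_pos": TCP position; "eef_rot": TCP orientation; "wrist_force": force on the tool from outside, world axes, zero at the start; "moment": the same for the moment, N m; "finger_gap": finger opening in mm.
Only numpy, scipy, OpenCV 4.12 (cv2) and the standard library are available. Lean on these libraries where they do the work, as an engineer would, in place of code of your own. Each camera call takes 0.05 s, during which the arm holds its last target. There are 200 camera calls.

## Working session

There is one attempt and no reset: what is moved stays moved. The work goes in short steps, Python scripts to look and compute and a tool call to move; the robot and the scene stay as the last step left them, time stands still between calls to the robot, and variables do not carry over. Pictures are saved under pics/ and viewed, about 8 in all and at most 12, crops included, and the job is handed in when it is done.

Besides the shell and the picture viewer there is one more tool, called as name([rows], argument=value, ...), one row to a line, values as JSON. send_rows: Moves the arm, as the interface text tells. Its arguments: {"type":"object","properties":{"series":{"type":"array"},"newtons":{"type":"number"}},"required":["series"]}

```bash
mkdir -p pics
python3 - <<'E'
from cell import manip
import cv2,numpy as np
s=manip.read_state();print({k:np.round(v,3) for k,v in s.items()})
for n in("top","side"):
    c=manip.camera(n);print(n,c["vfov"],c["cx"],c["cy"],np.round(c["pose"],3).tolist())
    im=c["img"][:,:,::-1].copy()
    for t in("unit_a","knob_a","tray","rack","bowl_1","jar"):
        for d in manip.find_in(t,c):
            print(t,np.round(d["rect"],1),round(d["conf"],2))
    cv2.imwrite(f"pics/{n}0.png",im)
E
```

```text
{'clock': np.float64(0.0), 'joints': array([-1.287,  0.3  ,  1.522,  0.   ,  1.321, -0.067]), 'qd': array([ 0.   , -0.002,  0.001,  0.001, -0.   , -0.001]), 'effort': array([-3.0000e-03, -5.3181e+01, -3.5275e+01,  7.1000e-02,  2.4000e-02,
       -0.0000e+00]), 'eef_pos': array([ 188.944, -516.262,  212.903]), 'eef_rot': array([-3.14 , -0.   ,  0.351]), 'wrist_force': array([-0.733, -0.231,  1.009]), 'moment': array([ 0.007, -0.002,  0.052]), 'finger_gap': np.float64(93.997)}
top 47.93579845371099 272.9606311988783 205.32258014438227 [[-0.007, -0.994, 0.111, 491.433], [-1.0, 0.007, -0.001, 19.377], [0.0, -0.111, -0.994, 1212.675], [0.0, 0.0, 0.0, 1.0]]
unit_a [140.6 241.8  29.7  37.4] 0.8
unit_a [252.9 247.7  27.2  33.1] 0.63
unit_a [196.7 245.8  28.1  32.4] 0.6
knob_a [195.  259.2  11.1  21.2] 0.47
knob_a [149.  259.1   7.3  20.2] 0.42
knob_a [253.4 264.9  14.3  17.4] 0.4
tray [340.3 230.5  73.7  64.4] 0.56
bowl_1 [264.1 140.4  34.9  36.7] 0.83
bowl_1 [324.1 133.1  35.7  33.8] 0.69
jar [220.8 131.8  24.5  24.2] 0.85
side 45.90468922682215 289.0997172943687 207.59328879581588 [[-0.974, -0.185, 0.131, 484.392], [-0.227, 0.759, -0.611, 625.845], [0.014, -0.624, -0.781, 835.631], [0.0, 0.0, 0.0, 1.0]]
unit_a [310.9 274.   52.3  38.3] 0.87
unit_a [290.4 338.1  64.1  52. ] 0.63
unit_a [329.1 214.7  41.6  37. ] 0.57
knob_a [316.7 356.3  37.7  12.8] 0.75
knob_a [353.  226.6  23.4  18.8] 0.61
knob_a [335.3 292.3  24.4  15.5] 0.59
tray [325.7 113.1  83.2  69.7] 0.63
rack [275.  209.3 100.  202. ] 0.7
bowl_1 [224.1 125.1  38.5  40.6] 0.96
bowl_1 [211.1 174.3  42.7  38.3] 0.6
jar [177.6 216.6  36.2  45.1] 0.79
jar [224.5 124.2  40.1  40.8] 0.51
```

Run:
```python
import cv2,numpy as np
a=cv2.imread("pics/top0.png")[110:330,110:430];b=cv2.imread("pics/side0.png")[100:420,170:430]
cv2.imwrite("pics/topc.png",cv2.resize(a,None,fx=2.5,fy=2.5,interpolation=2))
cv2.imwrite("pics/sidec.png",cv2.resize(b,None,fx=1.85,fy=1.85,interpolation=2))
```

```text
(no output)
```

View pics/topc.png

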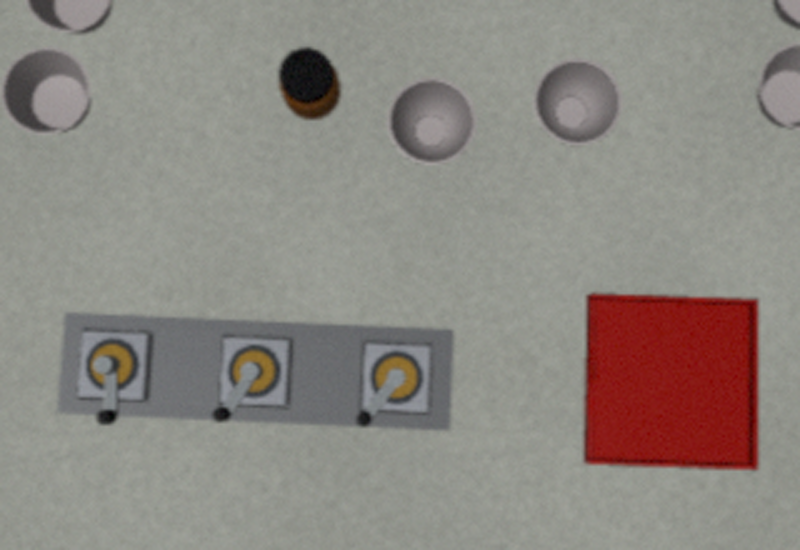

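View pics/sidec.png

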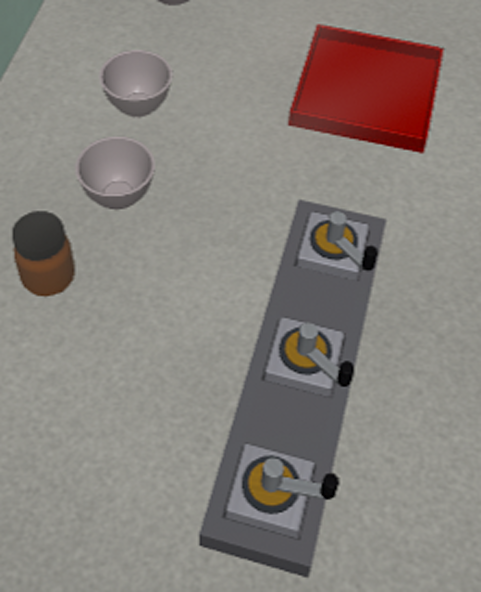

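```bash
cat > h.py <<'E'
import numpy as np
def ray(c,u,v,z,pose=None):
    P=c["pose"] if pose is None else pose
    f=210/np.tan(np.radians(c["vfov"])/2)
    d=P[:3,:3]@np.array([(u-c["cx"])/f,(v-c["cy"])/f,1]);o=P[:3,3]
    return (o+d*(z-o[2])/d[2])[:2]
def proj(c,p,pose=None):
    P=c["pose"] if pose is None else pose
    f=210/np.tan(np.radians(c["vfov"])/2)
    q=P[:3,:3].T@(np.asarray(p,float)-P[:3,3]);return np.array([c["cx"]+f*q[0]/q[2],c["cy"]+f*q[1]/q[2]])
E
python3 - <<'E'
from cell import manip
from h import *
import cv2
c=manip.camera("top");s=manip.camera("side")
T=lambda L,z:[print("top",np.round(ray(c,u/2.5+110,v/2.5+110,z))) for u,v in L]
S=lambda L,z:[print("side",np.round(ray(s,u/1.85+170,v/1.85+100,z))) for u,v in L]
print("boss");T([(104,364),(249,370),(396,376)],83);S([(272,466),(308,330),(338,218)],83)
print("knobtop");T([(106,418),(221,414),(363,419)],80);S([(331,481),(346,368),(371,252)],80)
print("rack");T([(65,313),(453,330),(450,429),(58,411)],30);S([(300,201),(385,219),(308,566),(201,537)],30)
print("tray");T([(588,295),(757,299),(756,468),(586,463)],25);S([(317,26),(442,46),(424,140),(290,124)],25)
for t,z in(("rack",30),("tray",25)):
  for cam in(c,s):
    d=manip.silhouettes(t,cam)
    if d:
      k=max(cv2.findContours(d[0]["pixels"].astype(np.uint8),0,2)[0],key=cv2.contourArea)
      r=cv2.minAreaRect(np.array([ray(cam,*p[0],z) for p in k],np.float32));print(t,d[0]["conf"],r)
E
```

```text
boss
top [499. 307.]
top [492. 169.]
top [486.  30.]
side [502. 311.]
side [495. 172.]
side [487.  33.]
knobtop
top [448. 305.]
top [451. 196.]
top [445.  61.]
side [451. 311.]
side [454. 202.]
side [448.  66.]
rack
top [550. 361.]
top [531. -27.]
top [433. -23.]
top [453. 365.]
side [532. -23.]
side [436. -20.]
side [456. 369.]
side [551. 366.]
tray
top [ 565. -164.]
top [ 560. -333.]
top [ 392. -326.]
top [ 398. -158.]
side [ 562. -327.]
side [ 397. -327.]
side [ 404. -154.]
side [ 565. -142.]
rack 0.93 ((491.77764892578125, 170.44009399414062), (391.6953430175781, 104.7810287475586), 87.14089965820312)
rack 0.57 ((494.638427734375, 177.1312713623047), (396.96551513671875, 100.73784637451172), 87.27152252197266)
tray 0.72 ((478.1128234863281, -243.60540771484375), (174.08511352539062, 171.63584899902344), 87.69244384765625)
tray 0.68 ((482.3262634277344, -233.753173828125), (197.5489959716797, 171.44998168945312), 87.72492218017578)
```

```bash
cat >> h.py <<'E'
def rel(targets,pos=None,yaw=None):
    """targets: (x,y,z,yaw_deg); prints dx dy dz roll in the tool frame (tool down)"""
    if pos is None:
        from cell import manip
        s=manip.read_state();pos=s["eef_pos"];yaw=np.degrees(s["eef_rot"][2])
    a=np.radians(yaw);R=np.array([[np.cos(a),np.sin(a),0],[np.sin(a),-np.cos(a),0],[0,0,-1]])
    for t in targets:
        d=R.T@(np.array(t[:3])-pos);r=-(t[3]-yaw)
        print([round(float(q),1) for q in d]+[round(float((r+180)%360-180),1)])
E
python3 -c "
from h import *
rel([(446.5,63.5,180,141)])"
```

```text
[441.1, -456.2, 33.5, -120.9]
```

send_rows([
  [[0.32,441,-456,33,-121],[0.32,441,-456,33,-121],[0.32,441,-456,33,-121],[0.32,441,-456,33,-121],[0.32,441,-456,33,-121],[0.32,441,-456,33,-121],[0.32,441,-456,33,-121],[0.32,441,-456,33,-121],[0.32,441,-456,33,-121],[0.32,441,-456,33,-121]],
], newtons=10)

```text
clock: 2.0
eef_pos: [392.1, -58.1, 187.8]
eef_rot: [3.141, 0.001, 1.857]
wrist_force: [0.9, -0.8, -0.4]
finger_gap: 30.0
```

```bash
python3 -c "
from h import *
rel([(446.5,63.5,180,141)])"
```

```text
[101.3, 86.5, 7.8, -34.6]
```

send_rows([
  [[0.32,98,84,7,-34],[0.32,98,84,7,-34],[0.32,98,84,7,-34],[0.32,98,84,7,-34],[0.32,98,84,7,-34],[0.32,98,84,7,-34]],
])

```text
clock: 2.6
eef_pos: [445.2, 57.0, 180.5]
eef_rot: [-3.142, 0.0, 2.44]
wrist_force: [0.4, 0.0, -1.1]
finger_gap: 30.2
```

Run:
```python
from cell import manip
from h import *
import cv2
from scipy.spatial.transform import Rotation as Ro
s=manip.read_state();c=manip.camera("wrist")
M=np.eye(4);M[:3,:3]=Ro.from_euler("xyz",s["eef_rot"]).as_matrix();M[:3,3]=s["eef_pos"]
P=M@c["T_tool_cam"];np.save("P.npy",P)
print(s["eef_pos"],np.degrees(s["eef_rot"]));print(np.round(c["T_tool_cam"],2),c["vfov"],c["cx"],c["cy"])
im=c["img"][:,:,::-1].copy()
for n,p in dict(bC=(486.5,31.5,83),bB=(493.5,170.5,83),kC=(446.5,63.5,80),kB=(452.5,199,80)).items():
    q=proj(c,p,P);print(n,q);cv2.circle(im,tuple(int(v) for v in q),3,(0,255,0),1)
cv2.imwrite("pics/w1.png",im)
rel([(446.5,63.5,68,141)])
```

```text
[445.18072612  57.01528548 180.51094996] [-1.79999166e+02  1.66061840e-03  1.39777193e+02]
[[  -0.     -0.97   -0.26   76.15]
 [   1.     -0.     -0.      0.61]
 [   0.     -0.26    0.97 -170.34]
 [   0.      0.      0.      1.  ]] 68.88972289625782 281.26439944665924 215.20968509417125
bC [288.48664584 267.38781936]
bB [415.05654192 178.84778903]
kC [287.19493253 214.55020629]
kB [414.6777693  119.71212092]
[3.3, 6.0, 112.6, -1.2]
```

View pics/w1.png

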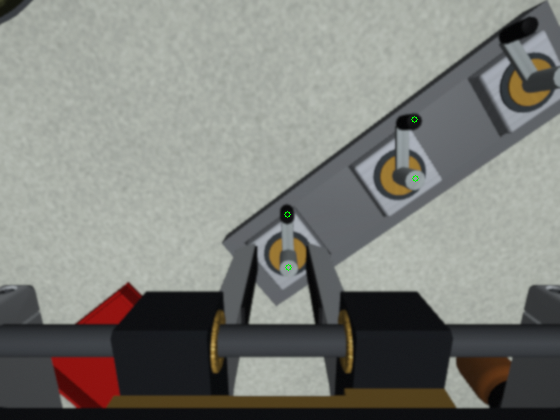

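send_rows([
  [[0.32,3,6,20,-1],[0.32,3,6,40,-1],[0.32,3,6,65,-1],[0.32,3,6,90,-1],[0.32,3,6,105,-1],[0.32,3,6,112,-1],[0.32,3,6,112,-1]],
])

```text
clock: 3.35
eef_pos: [446.6, 63.4, 68.2]
eef_rot: [-3.141, -0.001, 2.459]
wrist_force: [0.1, -0.5, -0.8]
finger_gap: 30.1
```

```bash
cat >> h.py <<'E'
def arc(c,phis,z=68,off=0,pos=None,yaw=None,r=50):
    """tool on the circle about c, tool x along phi+off (deg)"""
    rel([(c[0]+r*np.cos(np.radians(p)),c[1]+r*np.sin(np.radians(p)),z,p+off) for p in phis],pos,yaw)
E
python3 - <<'E'
from h import *
from cell import manip
s=manip.read_state();print(s["eef_pos"],np.degrees(s["eef_rot"]),s["wrist_force"])
arc((486.5,31.5),[138,135,134,133,132,131,130,129,127,124],off=0)
print()
b=(486.5,31.5)
at=lambda p:(np.array([b[0]+50*np.cos(np.radians(p)),b[1]+50*np.sin(np.radians(p)),68]),p)
arc(b,[120-0-5*i for i in range(10)],0 or 68,0,*at(124))
E
```

```text
[446.60849134  63.35191253  68.19240505] [-1.79965908e+02 -3.72978748e-02  1.40897524e+02] [ 0.06455736 -0.52028879 -0.84902987]
[-1.1, 3.0, 0.2, 2.9]
[-1.3, 5.6, 0.2, 5.9]
[-1.4, 6.4, 0.2, 6.9]
[-1.5, 7.3, 0.2, 7.9]
[-1.6, 8.2, 0.2, 8.9]
[-1.8, 9.0, 0.2, 9.9]
[-1.9, 9.9, 0.2, 10.9]
[-2.1, 10.8, 0.2, 11.9]
[-2.5, 12.5, 0.2, 13.9]
[-3.2, 15.0, 0.2, 16.9]

[-0.1, 3.5, 0.0, 4.0]
[-0.6, 7.8, 0.0, 9.0]
[-1.5, 12.1, 0.0, 14.0]
[-2.7, 16.3, 0.0, 19.0]
[-4.3, 20.3, 0.0, 24.0]
[-6.3, 24.2, 0.0, 29.0]
[-8.5, 28.0, 0.0, 34.0]
[-11.1, 31.5, 0.0, 39.0]
[-14.0, 34.7, 0.0, 44.0]
[-17.2, 37.7, 0.0, 49.0]
```

send_rows([
  [[0.32,0,3,0,3],[0.32,-0.3,5.6,0,6],[0.32,-0.4,6.4,0,7],[0.32,-0.5,7.3,0,8],[0.32,-0.6,8.2,0,9],[0.32,-0.8,9,0,10],[0.32,-0.9,9.9,0,11],[0.32,-1.1,10.8,0,12],[0.32,-1.5,12.5,0,14],[0.32,-2.2,15,0,17]],
])

```text
clock: 4.35
eef_pos: [458.0, 74.1, 68.5]
eef_rot: [-3.141, -0.0, 2.163]
wrist_force: [-1.2, -0.6, 0.7]
finger_gap: 29.9
```

send_rows([
  [[0.32,-0.1,3.5,0,4],[0.32,-0.6,7.8,0,9],[0.32,-1.5,12.1,0,14],[0.32,-2.7,16.3,0,19],[0.32,-4.3,20.3,0,24],[0.32,-6.3,24.2,0,29],[0.32,-8.5,28,0,34],[0.32,-11.1,31.5,0,39],[0.32,-14,34.7,0,44],[0.32,-17.2,37.7,0,49]],
])

```text
clock: 5.35
eef_pos: [499.0, 81.0, 68.4]
eef_rot: [-3.141, -0.0, 1.306]
wrist_force: [-1.0, 0.1, -0.4]
finger_gap: 30.4
```

Run:
```python
from h import *
from cell import manip
s=manip.read_state();print(s["eef_pos"],np.degrees(s["eef_rot"]),s["wrist_force"])
b=(486.5,31.5);d=s["eef_pos"][:2]-b;print(np.degrees(np.arctan2(d[1],d[0])),np.hypot(*d))
c=manip.camera("wrist");import cv2;cv2.imwrite("pics/w2.png",c["img"][:,:,::-1])
```

```text
[498.95240564  81.02301434  68.36668987] [-1.79981699e+02 -1.35740436e-03  7.48056132e+01] [-0.97091014  0.09300619 -0.42613937]
75.88576145382716 51.0645802449096
```

View pics/w2.png

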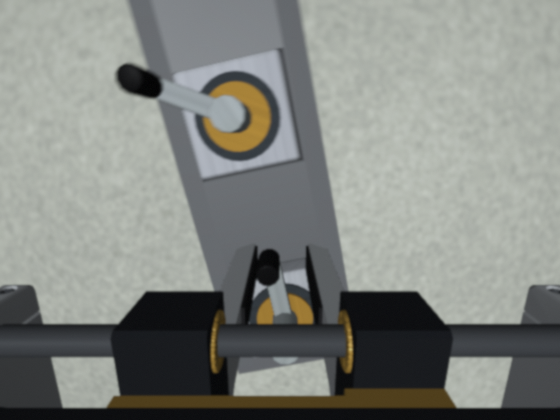

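send_rows([
  [[0.32,-0.2,4.4,0,5],[0.32,-0.8,8.7,0,10],[0.32,-1.7,12.9,0,15],[0.32,-3,17.1,0,20],[0.32,-4.7,21.1,0,25],[0.32,-6.7,25,0,30],[0.32,-9,28.7,0,35],[0.32,-11.7,32.1,0,40],[0.32,-14.6,35.4,0,45],[0.32,-17.9,38.3,0,50]],
])

```text
clock: 6.4
eef_pos: [531.3, 53.8, 68.4]
eef_rot: [-3.141, 0.0, 0.435]
wrist_force: [0.1, 0.8, 0.1]
finger_gap: 30.3
```

send_rows([
  [[0.32,-0.2,4.4,0,5],[0.32,-0.8,8.7,0,10],[0.32,-1.7,12.9,0,15],[0.32,-3,17.1,0,20],[0.32,-4.7,21.1,0,25],[0.32,-6,23.5,0,28],[0.32,-6.7,25,0,30],[0.32,-6.7,25,0,30]],
])

```text
clock: 7.2
eef_pos: [535.7, 28.2, 68.4]
eef_rot: [-3.142, 0.0, -0.086]
wrist_force: [0.1, -0.5, 0.3]
finger_gap: 30.3
```

Run:
```python
from h import *
from cell import manip
s=manip.read_state();print(s["eef_pos"],np.degrees(s["eef_rot"]),s["wrist_force"])
b=(486.5,31.5);d=s["eef_pos"][:2]-b;print(np.degrees(np.arctan2(d[1],d[0])),np.hypot(*d))
rel([(452.5,199,125,145),(452.5,199,68,145)])
```

```text
[535.65047631  28.15509347  68.39579405] [-1.79998118e+02  9.46706098e-03 -4.93860000e+00] [ 0.13013228 -0.47988112  0.25817953]
-3.893227343571029 49.264162649063486
[-97.5, -163.1, -56.6, -149.9]
[-97.5, -163.1, 0.4, -149.9]
```

send_rows([
  [[0.32,0,-4,0,0],[0.32,0,-4,-25,0],[0.32,0,-4,-57,0],[0.32,-97,-163,-57,-150],[0.32,-97,-163,-57,-150],[0.32,-97,-163,-57,-150],[0.32,-97,-163,-57,-150],[0.32,-97,-163,-57,-150],[0.32,-97,-163,-57,-150],[0.32,-97,-163,-57,-150]],
])

```text
clock: 8.2
eef_pos: [452.9, 199.7, 125.5]
eef_rot: [3.142, -0.0, 0.972]
wrist_force: [-0.9, -0.7, -0.5]
finger_gap: 30.4
```

Run:
```python
from h import *
from cell import manip
s=manip.read_state();print(s["eef_pos"],np.degrees(s["eef_rot"]),s["wrist_force"])
rel([(452.5,199,125,145),(452.5,199,68,145)])
```

```text
[452.86377574 199.71786711 125.51110325] [ 1.79999175e+02 -2.01977438e-03  5.57052215e+01] [-0.86060689 -0.66787927 -0.51556527]
[-0.8, 0.1, 0.5, -89.3]
[-0.8, 0.1, 57.5, -89.3]
```

send_rows([
  [[0.32,0,0,0,-88],[0.32,0,0,0,-88],[0.32,0,0,0,-88],[0.32,0,0,0,-88],[0.32,0,0,0,-88],[0.32,0,0,0,-88],[0.32,0,0,0,-88],[0.32,0,0,0,-88],[0.32,0,0,0,-88],[0.32,0,0,0,-88]],
])

```text
clock: 9.2
eef_pos: [453.0, 199.4, 125.5]
eef_rot: [-3.142, -0.0, 2.471]
wrist_force: [-0.8, -0.1, 0.5]
finger_gap: 30.3
```

Run:
```python
from h import *
from cell import manip
import cv2
s=manip.read_state();print(s["eef_pos"],np.degrees(s["eef_rot"]),s["wrist_force"])
rel([(452.5,199,125,145),(452.5,199,68,145)])
c=manip.camera("wrist");cv2.imwrite("pics/w3.png",c["img"][:,:,::-1])
```

```text
[453.01725646 199.3564401  125.45050467] [-1.79996870e+02 -2.60247189e-03  1.41603140e+02] [-0.78560077 -0.10389974  0.54852904]
[0.2, -0.6, 0.5, -3.4]
[0.2, -0.6, 57.5, -3.4]
```

View pics/w3.png

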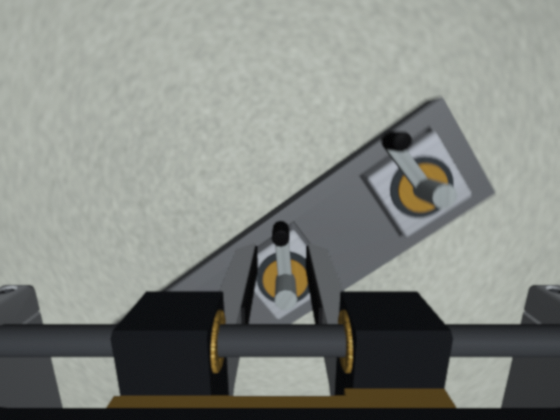

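Knob B (281,235) sits centred between the finger pads. Descend and sweep.

send_rows([
  [[0.32,0,0,20,-2],[0.32,0,0,40,-2],[0.32,0,0,52,-2],[0.32,0,0,57,-2],[0.32,0,3,57,1],[0.32,-0.3,5.6,57,4],[0.32,-0.4,6.4,57,5],[0.32,-0.5,7.3,57,6],[0.32,-0.6,8.2,57,7],[0.32,-0.8,9,57,8]],
])

```text
clock: 10.25
eef_pos: [459.4, 205.5, 68.6]
eef_rot: [-3.141, -0.0, 2.323]
wrist_force: [-2.1, -1.7, 1.3]
finger_gap: 30.2
```

send_rows([
  [[0.32,0,0.9,0,1],[0.32,0,1.7,0,2],[0.32,-0.1,2.6,0,3],[0.32,-0.2,3.5,0,4],[0.32,-0.3,5.2,0,6],[0.32,-0.8,8.7,0,10],[0.32,-1.7,12.9,0,15],[0.32,-3,17.1,0,20],[0.32,-4.7,21.1,0,25],[0.32,-6.7,25,0,30]],
])

```text
clock: 11.25
eef_pos: [481.6, 218.0, 68.4]
eef_rot: [-3.14, -0.001, 1.796]
wrist_force: [-7.2, 1.8, 5.2]
finger_gap: 29.7
```

Run:
```python
from h import *
from cell import manip
s=manip.read_state();print(s["eef_pos"],np.degrees(s["eef_rot"]),s["wrist_force"])
b=(493.5,170.5);d=s["eef_pos"][:2]-b;print(np.degrees(np.arctan2(d[1],d[0])),np.hypot(*d))
```

```text
[481.5895985  218.04154026  68.37762116] [-1.79883408e+02 -3.31101588e-02  1.02906136e+02] [-7.22702863  1.78139679  5.22746925]
104.06461560443711 49.01077141192307
```

send_rows([
  [[0.32,-0.2,4.4,-0.2,5],[0.32,-0.8,8.7,-0.4,10],[0.32,-1.7,12.9,-0.4,15],[0.32,-3,17.1,-0.4,20],[0.32,-4.7,21.1,-0.4,25],[0.32,-6.7,25,-0.4,30],[0.32,-9,28.7,-0.4,35],[0.32,-11.7,32.1,-0.4,40],[0.32,-14.6,35.4,-0.4,45],[0.32,-17.9,38.3,-0.4,50]],
])

```text
clock: 12.25
eef_pos: [523.4, 210.1, 68.9]
eef_rot: [-3.14, -0.001, 0.924]
wrist_force: [-3.8, 7.4, 2.7]
finger_gap: 30.1
```

Run:
```python
from h import *
from cell import manip
s=manip.read_state();print(s["eef_pos"],np.degrees(s["eef_rot"]),s["wrist_force"])
b=(493.5,170.5);d=s["eef_pos"][:2]-b;print(np.degrees(np.arctan2(d[1],d[0])),np.hypot(*d))
```

```text
[523.38302145 210.14377811  68.85481619] [-1.79908168e+02 -5.91230602e-02  5.29186338e+01] [-3.75943287  7.37972194  2.68433807]
52.99143553666998 49.64498075754282
```

send_rows([
  [[0.32,-0.2,4.4,0,5],[0.32,-0.8,8.7,-0.1,10],[0.32,-1.7,12.9,-0.2,15],[0.32,-3,17.1,-0.2,20],[0.32,-4.7,21.1,-0.2,25],[0.32,-6.7,25,-0.2,30],[0.32,-9,28.7,-0.2,35],[0.32,-11.7,32.1,-0.2,40],[0.32,-14.6,35.4,-0.2,45],[0.32,-17.9,38.3,-0.2,50]],
])

```text
clock: 13.25
eef_pos: [544.2, 172.7, 69.4]
eef_rot: [-3.14, -0.002, 0.051]
wrist_force: [1.8, 6.9, -0.7]
finger_gap: 30.0
```

Run:
```python
from h import *
from cell import manip
s=manip.read_state();print(s["eef_pos"],np.degrees(s["eef_rot"]),s["wrist_force"])
b=(493.5,170.5);d=s["eef_pos"][:2]-b;print(np.degrees(np.arctan2(d[1],d[0])),np.hypot(*d))
rel([(450,308,125,0),(450,308,68,0)])
```

```text
[544.16444906 172.7424597   69.3632587 ] [-1.79884605e+02 -1.08002480e-01  2.90896988e+00] [ 1.77926268  6.93657129 -0.68903367]
2.5343150074475362 50.71405154063846
[-87.2, -139.9, -55.6, 2.9]
[-87.2, -139.9, 1.4, 2.9]
```

send_rows([
  [[0.32,0,-3,0,0],[0.32,0,-6,0,0],[0.32,0,-6,-25,0],[0.32,0,-6,-56,0],[0.32,-87,-140,-56,2],[0.32,-87,-140,-56,2],[0.32,-87,-140,-56,2],[0.32,-87,-140,-56,2],[0.32,-87,-140,-56,2],[0.32,-87,-140,-56,2]],
])

```text
clock: 14.25
eef_pos: [449.6, 306.2, 125.0]
eef_rot: [3.141, -0.0, 0.021]
wrist_force: [0.4, 0.7, -0.2]
finger_gap: 30.0
```

Run:
```python
from h import *
from cell import manip
from scipy.spatial.transform import Rotation as Ro
import cv2
s=manip.read_state();c=manip.camera("wrist")
M=np.eye(4);M[:3,:3]=Ro.from_euler("xyz",s["eef_rot"]).as_matrix();M[:3,3]=s["eef_pos"]
P=M@c["T_tool_cam"]
print(s["eef_pos"],np.degrees(s["eef_rot"]),s["wrist_force"])
im=c["img"][:,:,::-1].copy()
for p in((500,309,83),(450,308,80),(493.5,170.5,83)):
    q=proj(c,p,P);print(q);cv2.circle(im,tuple(int(v) for v in q),3,(0,255,0),1)
cv2.imwrite("pics/w4.png",im)
rel([(450,308,125,0),(450,308,68,0)])
```

```text
[449.55135061 306.18095807 125.03530557] [ 1.79987265e+02 -7.31972447e-03  1.17843612e+00] [ 0.40879237  0.71098974 -0.1795314 ]
[279.1936708  170.96167669]
[279.34495726 237.89708476]
[476.86718315 184.18939972]
[0.3, -2.2, -0.0, 1.1]
[0.3, -2.2, 57.0, 1.1]
```

View pics/w4.png

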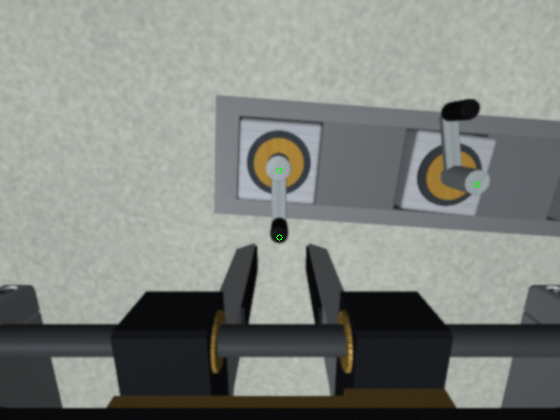

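send_rows([
  [[0.32,0,-1,20,0],[0.32,0,-1,40,0],[0.32,0,-1,52,0],[0.32,0,-1,57,0],[0.32,0.1,3,57,-4],[0.32,0.3,5.2,57,-6],[0.32,0.4,6.1,57,-7],[0.32,0.5,7,57,-8],[0.32,0.6,7.8,57,-9],[0.32,0.8,8.7,57,-10]],
])

```text
clock: 15.3
eef_pos: [450.1, 298.1, 68.3]
eef_rot: [-3.141, -0.0, 0.196]
wrist_force: [0.1, 0.4, 1.2]
finger_gap: 30.2
```

send_rows([
  [[0.32,0,0.9,0,-1],[0.32,0,1.7,0,-2],[0.32,0.1,2.6,0,-3],[0.32,0.2,3.5,0,-4],[0.32,0.3,5.2,0,-6],[0.32,0.8,8.7,0,-10],[0.32,1.7,12.9,0,-15],[0.32,3,17.1,0,-20],[0.32,4.7,21.1,0,-25],[0.32,6.7,25,0,-30]],
])

```text
clock: 16.3
eef_pos: [461.4, 274.6, 68.0]
eef_rot: [-3.142, 0.0, 0.722]
wrist_force: [0.4, -0.0, -0.0]
finger_gap: 30.3
```

send_rows([
  [[0.32,0.2,4.4,0,-5],[0.32,0.8,8.7,0,-10],[0.32,1.7,12.9,0,-15],[0.32,3,17.1,0,-20],[0.32,4.7,21.1,0,-25],[0.32,6.7,25,0,-30],[0.32,9,28.7,0,-35],[0.32,11.7,32.1,0,-40],[0.32,14.6,35.4,0,-45],[0.32,17.9,38.3,0,-50]],
])

```text
clock: 17.3
eef_pos: [500.0, 257.5, 67.9]
eef_rot: [-3.141, 0.0, 1.595]
wrist_force: [-0.1, 0.5, 0.8]
finger_gap: 30.5
```

Run:
```python
from h import *
from cell import manip
s=manip.read_state();print(s["eef_pos"],np.degrees(s["eef_rot"]),s["wrist_force"])
b=(500,309);d=s["eef_pos"][:2]-b;print(np.degrees(np.arctan2(d[1],d[0])),np.hypot(*d))
```

```text
[500.03715513 257.49659354  67.91633862] [-1.79963019e+02  2.37921707e-02  9.13918902e+01] [-0.11435254  0.49927389  0.84529042]
-89.95866619571987 51.50341986201836
```

send_rows([
  [[0.32,0.2,4.4,0,-5],[0.32,0.8,8.7,0,-10],[0.32,1.7,12.9,0,-15],[0.32,3,17.1,0,-20],[0.32,4.7,21.1,0,-25],[0.32,6.7,25,0,-30],[0.32,9,28.7,0,-35],[0.32,11.7,32.1,0,-40],[0.32,14.6,35.4,0,-45],[0.32,17.9,38.3,0,-50]],
])

```text
clock: 18.3
eef_pos: [538.0, 276.2, 67.9]
eef_rot: [-3.141, -0.0, 2.468]
wrist_force: [0.3, -1.3, -0.5]
finger_gap: 30.0
```

send_rows([
  [[0.32,0.2,4,0,-4],[0.32,0.6,7.4,0,-8],[0.32,0.6,7.4,0,-8],[0.32,0.6,4,0,-8],[0.32,0.6,2.5,0,-8],[0.32,0.6,2.5,-30,-8],[0.32,0.6,2.5,-80,-8],[0.32,0.6,2.5,-110,-8],[0.32,0.6,2.5,-110,-8]],
])

```text
clock: 19.2
eef_pos: [540.4, 279.2, 183.0]
eef_rot: [3.135, 0.004, 2.602]
wrist_force: [0.1, 0.1, -0.2]
finger_gap: 29.9
```

Run:
```python
from h import *
from cell import manip
from scipy.spatial.transform import Rotation as Ro
import cv2
s=manip.read_state();c=manip.camera("wrist")
M=np.eye(4);M[:3,:3]=Ro.from_euler("xyz",s["eef_rot"]).as_matrix();M[:3,3]=s["eef_pos"]
P=M@c["T_tool_cam"]
print(s["eef_pos"],np.degrees(s["eef_rot"]),s["wrist_force"])
t=manip.camera("top")
im=np.vstack([c["img"],t["img"][:,:]])[:,:,::-1]
a=cv2.resize(c["img"],(448,336));b=cv2.resize(t["img"][190:310,110:300],(532,336),interpolation=2)
cv2.imwrite("pics/w5.png",cv2.resize(np.hstack([a,b]),(800,274))[:,:,::-1])
```

```text
[540.44947874 279.22101035 183.0157345 ] [179.64290907   0.25166489 149.08636481] [ 0.06495539  0.14729577 -0.17391731]
```

View pics/w5.png

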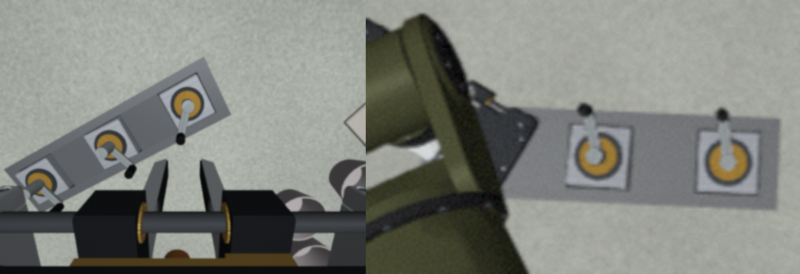

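Run:
```python
from h import *
rel([(493.5,170.5,125,190),(493.5,170.5,59,190)])
```

```text
[-16.5, -116.1, 53.1, -40.9]
[-16.5, -116.1, 119.1, -40.9]
```

send_rows([
  [[0.53,-16,-116,53,-41],[0.53,-16,-116,53,-41],[0.53,-16,-116,53,-41],[0.53,-16,-116,53,-41],[0.53,-16,-116,53,-41],[0.53,-16,-116,53,-41],[0.53,-16,-116,53,-41],[0.53,-16,-116,53,-41]],
])

```text
clock: 20.1
eef_pos: [493.1, 171.0, 124.5]
eef_rot: [-3.142, -0.001, -2.967]
wrist_force: [0.3, 0.1, 0.0]
finger_gap: 50.0
```

Run:
```python
from h import *
from cell import manip
from scipy.spatial.transform import Rotation as Ro
import cv2
s=manip.read_state();c=manip.camera("wrist")
M=np.eye(4);M[:3,:3]=Ro.from_euler("xyz",s["eef_rot"]).as_matrix();M[:3,3]=s["eef_pos"]
P=M@c["T_tool_cam"]
print(s["eef_pos"],np.degrees(s["eef_rot"]),s["wrist_force"])
im=c["img"][:,:,::-1].copy()
k=np.radians(10)
for p in((493.5,170.5,83),(493.5+50*np.cos(k),170.5+50*np.sin(k),80)):
    q=proj(c,p,P);print(q);cv2.circle(im,tuple(int(v) for v in q),3,(0,255,0),1)
cv2.imwrite("pics/w6.png",im)
rel([(493.5,170.5,59,190)])
```

```text
[493.08243387 170.98244765 124.4956632 ] [-1.79995784e+02 -5.52454264e-02 -1.70009697e+02] [0.29065577 0.14982543 0.042164  ]
[280.20348354 239.73587612]
[280.33320801 298.62762843]
[-0.2, -0.6, 65.7, 0.0]
```

View pics/w6.png

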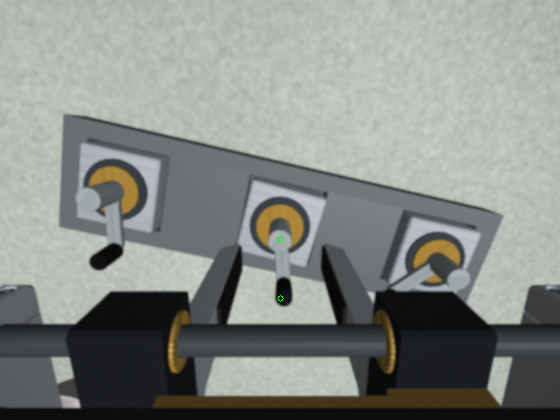

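send_rows([
  [[0.53,0,0,30,0],[0.53,0,0,55,0],[0.53,0,0,64,0],[0.53,0,0,65.5,0],[0.1,0,0,65.5,0],[0.1,0,0,65.5,0],[0.1,0,0,65.5,0],[0.1,0,0,65.5,0],[0.1,0,0,65.5,0],[0.1,0,0,65.5,0]],
], newtons=40)

```text
clock: 21.15
eef_pos: [493.9, 170.4, 60.2]
eef_rot: [-3.141, 0.001, -2.964]
wrist_force: [2.3, -5.1, 2.6]
finger_gap: 17.2
```

send_rows([
  [[0.1,0,0,-2,0],[0.1,0,0,-5,0],[0.1,0,0,-9,0],[0.1,0,0,-14,0],[0.1,0,0,-20,0],[0.1,0,0,-28,0],[0.1,0,0,-40,0],[0.1,0,0,-60,0],[0.1,0,0,-85,0],[0.1,0,0,-110,0]],
])

```text
clock: 22.15
eef_pos: [493.2, 171.2, 171.4]
eef_rot: [3.141, 0.0, -2.964]
wrist_force: [0.2, -0.1, -7.4]
finger_gap: 17.1
```

Run:
```python
from h import *
from cell import manip
import cv2
s=manip.read_state();print(s["eef_pos"],np.degrees(s["eef_rot"]),s["wrist_force"],s["moment"],s["finger_gap"])
c=manip.camera("side")
cv2.imwrite("pics/s2.png",c["img"][:,:,::-1])
rel([(479.5,-244,s["eef_pos"][2],190)])
```

```text
[493.19266101 171.16303736 171.44634154] [ 1.79973045e+02  2.55228426e-02 -1.69849583e+02] [ 0.15029853 -0.13089472 -7.40731902] [ 0.08947514 -0.1094931   0.00372657] 17.091722432331753
[88.3, -406.4, 4.3, 0.2]
```

View pics/s2.png

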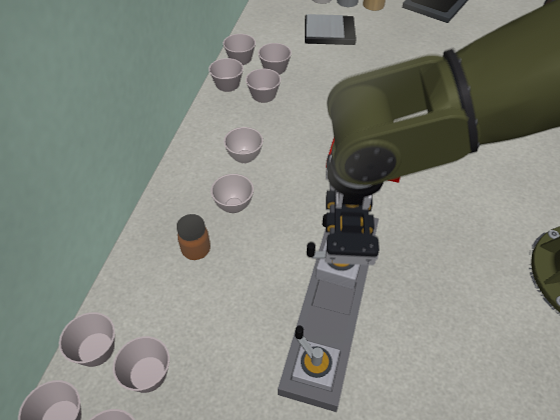

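send_rows([
  [[0.1,4,-16,0,0],[0.1,12,-54,0,0],[0.1,21,-98,0,0],[0.1,31,-143,0,0],[0.1,41,-188,0,0],[0.1,51,-233,0,0],[0.1,61,-278,0,0],[0.1,70,-323,0,0],[0.1,79,-363,0,0],[0.1,85,-392,0,0]],
])

```text
clock: 23.2
eef_pos: [478.2, -232.2, 169.7]
eef_rot: [-3.141, 0.0, -2.966]
wrist_force: [0.5, 1.3, -6.8]
finger_gap: 17.2
```

Run:
```python
from h import *
rel([(480.5,-243,170,190)])
from cell import manip
s=manip.read_state();print(s["joints"],s["eef_pos"],s["wrist_force"],s["finger_gap"])
```

```text
[-0.3, -11.0, -0.3, 0.1]
[-5.20956607e-01  2.99205896e-01  1.62746505e+00  1.10055905e-04
  1.21444164e+00 -2.26745932e+00] [ 478.24654154 -232.20447335  169.66728159] [ 0.48943603  1.26068661 -6.82263242] 17.15991246478185
```

send_rows([
  [[0.1,0,-5,0,0],[0.1,0,-9,5,0],[0.1,0,-9,20,0],[0.1,0,-9,40,0],[0.1,0,-9,60,0],[0.1,0,-9,78,0],[0.1,0,-9,90,0],[0.1,0,-9,98,0],[0.1,0,-9,103,0],[0.1,0,-9,103,0]],
])

```text
clock: 24.2
eef_pos: [480.3, -238.5, 66.4]
eef_rot: [3.141, -0.0, -2.964]
wrist_force: [-0.2, -0.1, -7.0]
finger_gap: 17.6
```

Run:
```python
from h import *
from cell import manip
import cv2
c=manip.camera("side");cv2.imwrite("pics/s3.png",cv2.resize(c["img"][100:260,280:480],None,fx=3,fy=3,interpolation=2)[:,:,::-1])
s=manip.read_state();print(s["eef_pos"],s["wrist_force"],s["finger_gap"])
```

```text
[ 480.5199994  -238.73110836   66.87007622] [-0.31967012  0.20166429 -6.64433074] 17.185649425851274
```

View pics/s3.png

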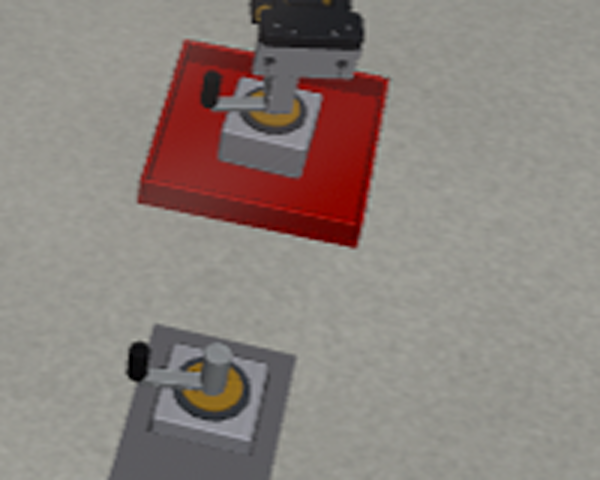

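send_rows([
  [[0.1,0,-2,1,0],[0.1,0,-4,3,0],[0.1,0,-4,5,0],[0.1,0,-4,6.5,0],[0.1,0,-4,7.5,0],[0.1,0,-4,8.5,0],[0.1,0,-4,9.2,0],[0.1,0,-4,9.9,0],[0.1,0,-4,10.4,0],[0.1,0,-4,10.4,0]],
])

```text
clock: 25.25
eef_pos: [481.0, -242.7, 56.1]
eef_rot: [3.142, -0.0, -2.964]
wrist_force: [0.5, 1.1, -7.9]
finger_gap: 17.4
```

send_rows([
  [[0.1,0,0,0.4,0],[0.1,0,0,0.8,0],[0.1,0,0,1.1,0],[0.1,0,0,1.4,0],[0.1,0,0,1.4,0]],
])

```text
clock: 25.75
eef_pos: [481.1, -242.7, 55.2]
eef_rot: [-3.141, 0.0, -2.965]
wrist_force: [-3.1, 1.9, 0.4]
finger_gap: 17.1
```

send_rows([
  [[0.25,0,0,0.2,0],[0.4,0,0,0.2,0],[0.53,0,0,0.2,0],[0.53,0,0,0.2,0],[0.53,0,0,-10,0],[0.53,0,0,-30,0],[0.53,0,0,-70,0],[0.53,0,0,-120,0],[0.53,0,0,-150,0],[0.53,0,0,-150,0]],
], newtons=20)

```text
clock: 26.75
eef_pos: [482.4, -243.4, 210.1]
eef_rot: [-3.136, 0.006, -2.964]
wrist_force: [0.2, -0.9, -0.5]
finger_gap: 49.9
```

send_rows([
  [[0.53,50,0,0,0],[0.53,100,0,0,0],[0.53,150,0,0,0],[0.53,150,0,0,0],[0.53,150,0,0,0],[0.53,150,0,0,0]],
])

```text
clock: 27.35
eef_pos: [334.0, -269.0, 204.7]
eef_rot: [3.142, 0.0, -2.964]
wrist_force: [-0.1, -0.4, 1.0]
finger_gap: 49.4
```

Run:
```python
from h import *
from cell import manip
import cv2
s=manip.read_state();print(s["clock"],s["eef_pos"],s["wrist_force"],s["finger_gap"])
t=manip.camera("top");c=manip.camera("side")
a=cv2.resize(t["img"][110:330,110:430],(436,300));b=cv2.resize(c["img"][90:420,150:440],(364,414))
im=np.zeros((414,800,3),np.uint8);im[:300,:436]=a;im[:,436:]=b
cv2.imwrite("pics/f.png",im[:,:,::-1])
for n in("unit_a","tray"):
  for cam in(t,c):
    for d in manip.find_in(n,cam): print(n,np.round(d["rect"]),round(d["conf"],2))
q=proj(c,(481,-242.7,78));print(q,proj(t,(481,-242.7,78)))
```

```text
27.35 [ 334.04458711 -269.03496119  204.74833664] [-0.07709834 -0.36432808  0.97193907] 49.43479685726927
unit_a [255. 240.  29.  36.] 0.81
unit_a [141. 237.  28.  32.] 0.8
unit_a [365. 242.  25.  35.] 0.71
unit_a [322. 213.  49.  39.] 0.98
unit_a [345. 124.  44.  36.] 0.94
unit_a [290. 326.  50.  62.] 0.92
tray [341. 227.  72.  71.] 0.69
tray [328. 112.  82.  72.] 0.62
[373.1292902  125.68232105] [382.61833379 261.54489365]
```

View pics/f.png

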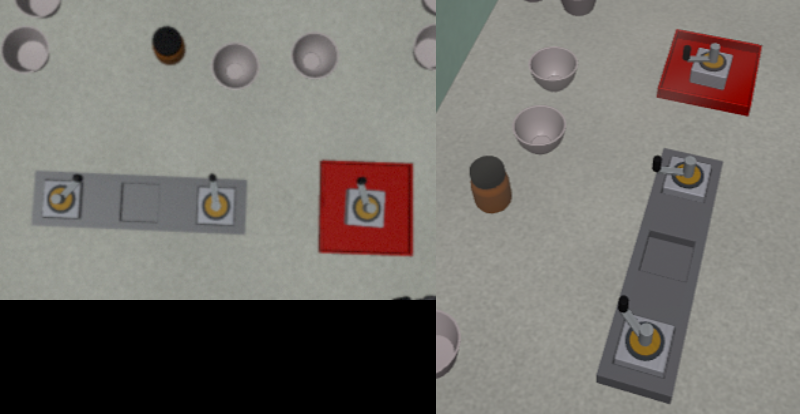

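The last picture shows unit B upright in the middle of the tray, A and C seated in the rack, and the bowls and jar where they were. Handing in.

```bash
python3 -c "
from cell import manip
print(manip.sign_off())"
```

```text
the job is handed in; nothing more can be done
None
```

The worn bearing was the middle unit of the rack (I called it B). It now stands upright and flat in the middle of the red tray, and I handed the job in at about 27 s of the 72 s allowed.

- **Feeling the cranks:** I pushed each knob round about 130–140° with the fingers loosely either side. The two outer cranks showed only about 1 N or less at the wrist, which is at noise level. The middle one showed 7–9 N sideways and vertical together, under the 15 N limit. I only had force readings at the end of each move call, so brief peaks in between were not seen.
- **Moving the worn unit:** I pinched the middle unit by its boss at 40 N and lifted it straight out; the wrist force showed its weight, about 7 N. I lowered it slowly until the tray carried the weight, then released it and backed off.
- **Last checks:** The final top and side pictures show the middle unit level in the tray. Its set-down position was (481, -243) mm, against a tray centre I judged to be at (480, -243) mm. The outer two are still seated, the bowls and jar look unmoved, and the gripper is clear of everything.
- **What disagreed:** The top and side cameras differed by about 3–4 mm in most positions, more for the tray, so I used a value between the two. For the bosses and knobs, the wrist camera agreed with that to about 1 mm.

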